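Find the concealed catch in the stall's cash till

ROBOT

A 7-joint arm with a two-finger parallel gripper is mounted at the origin on the work surface. World frame = base frame: x ahead of the robot, y to its left, z up, the work surface at z = 0. Lengths are in mm, angles in rad, forces in N, time in s.
With the tool pointing down it reaches from about 425 to 975 mm from the base axis. Payload 16.7 kg.
Tool frame: the origin (TCP) lies between the finger pads; the fingertips stand 25 mm ahead of it and the grasp point (between the pads) lies 6 mm ahead of it; z points along the fingers, y is the line along which they close (so a half turn about z gives the same grasp; the last joint's range is limited). The gripper opens to 85 mm and grips with 20 to 120 N. Pads are 22 mm wide; open, the fingers measure 114 mm over their backs; the gripper's body (76 mm by 85 mm) begins 54 mm behind the grasp point. The pads swing forward as they close: fully open they stand 13 mm farther back than shut.
Start: joints at [1.016, 0.426, 0.074, 1.606, -0.034, 1.111, -0.067], TCP at [266.425, -620.158, 256.302] pointing down, gripper open.
Joint ranges: [-2.85, 2.85], [-0.5, 2.14], [-1.23, 1.37], [0.21, 2.46], [-1.02, 4.16], [0.16, 2.05], [-2.73, 2.73]. Speed limits (rad/s): [1.89, 1.89, 2.39, 2.39, 3.01, 3.01, 3.01].

INTERFACE

Orientations are given as [roll, pitch, yaw] about the fixed x, y, z axes, in that order (R = Rz(yaw) Ry(pitch) Rx(roll)).
In Python, from cell import arm, release, grab, kin, eyes, workorder, nets, readout gives the robot as it stands. Calls block until the motion is done:
- arm.move_to(position, orientation): joint-space move of the TCP to a pose.
- arm.movel(position, rot=None, speed=150, f_stop=None): straight line of the TCP; rot=None keeps the orientation; speed is the mean speed in mm/s. With f_stop (N) it stops when the force on the tool has changed by that much, and returns True; else False.
- arm.move_j(angles): joint-space move.
- release() and grab(grasp_force=None): open the fingers fully, or close them until they stop; grasp_force is the grip in N (None keeps the last).
- arm.hold(seconds).
- kin.ik(position, orientation): joint angles nearest the present ones, or None.
- eyes.get_image(name): name is "scene" or "top" or "wrist"; returns the picture (480x640x3 uint8, red, green, blue); there is no depth.
- eyes.camera_params(name): a dict with "intrinsics" (3x3 intrinsics, pixels), "world_from_camera" (4x4, takes a point from camera to world coordinates); the wrist camera has in their place "T_tool_cam" (4x4, takes a point from camera to tool coordinates, whose origin is the TCP and whose axes are the flange's). Camera axes: x right, y up, looking along -z (the intrinsics and any distortion apply to the point x, -y, -z); pixel columns grow to the right and rows downward; lengths in mm; the calibration is good to about 2 mm. A picture is of the moment at which its call begins: read the wrist's pose just before it. camera_params takes no time and is no camera call.
A pose or a line that the arm cannot do raises arm.PlanningError and nothing moves.
- workorder.finish_job(): hands the job in; it is judged then, once.
Trained networks look in the newest picture that a camera, given by its name, has taken for a name from the list of things; names that differ only in an ending like _2 or _b are one class to them, and where a whole thing is asked for, a point or a joint stands for the part that bears it (a point fixed in the world has none). Each returns a list of dicts, best first, with "confidence" (0 to 1); they miss things now and then, are a little off and sometimes report something else, mostly with a low value. They report only what shows in the picture. A call takes as long as a camera call.
- nets.regions_of(camera, query): "pixels" (480x640 bool, what is visible of it).
- nets.place_of(camera, query): "at" ([x, y, z] in mm, in the coordinates of the camera as it stood for that picture, good to about 4 mm: a listed point, or the origin of a listed thing).
Readings, each from a call of its own:
- readout.read_time_s(): time.
- readout.read_joint_positions(): joint angles.
- readout.read_qd(): joint speeds.
- readout.read_joint_torque(): joint torques, N m.
- readout.read_ee_pos(): TCP position.
- readout.read_ee_rot(): TCP orientation.
- readout.read_contact_force(): force on the tool from outside, world axes, zero at the start.
- readout.read_wrist_torque(): the same for the moment, N m.
- readout.read_opening(): finger opening in mm.
- readout.read_gripper_force(): force on a finger pad.
Only numpy, scipy, OpenCV 4.12 (cv2) and the standard library are available. Lean on these libraries where they do the work, as an engineer would, in place of code of your own. Each camera call takes 0.05 s, during which the arm holds its last target. There are 200 camera calls.

TASK

Open the cash till on the fair stall: one of the six flush inlays in its lid is a hidden push catch, so feel across them with the fingertips, find the one that gives, and press it fully in so that the money drawer slides out. Do not pull at the drawer, and do not pick up or shove any of the goods standing about; finish with the hand clear.

Things in the scene. Friction and masses are not known exactly. Their poses are not given: they have to be found in the camera images.
- till: dark wooden cash till, fixed to the table, 190 mm deep (its x) by 250 mm wide (its y) by 100 mm tall. Origin: centre of its underside; z up; its -x side is the drawer front, facing roughly to the robot. Its lid is flat, 100 mm above the origin.
- till_lid (a point): centre of the lid's flat top, axes as the till. Six identical light-wood inlays, 56 x 56 mm, 2 mm apart, lie flush in the lid, centred at x = -29 or +29 mm and y = -58, 0 or +58 mm from here. One of them, a different one each time and not to be told by eye, is the concealed catch; the other five are solid.
- catch (a joint): travel of the concealed catch (one of the six inlays) straight down into the lid, in m: 0 flush and latched, 0.006 fully in. It resists with a steady 4 to 5 N, has no return spring and stays as far in as it was pressed; it stops at 0.006.
- till_drawer: money drawer of the till; front board 240 mm wide and 74 mm tall. Origin: coincides with the till's origin when the drawer is shut; same axes. Geared to the catch, it slides out along the till's -x by 5 mm for each mm the catch goes in: 30 mm when the catch is fully in. Not to be pulled by hand.
- pack_yellow: bystander, loose: clear tub of six yellow wax cubes, 74 x 100 x 29 mm, beside the till. Origin: centre of its underside, z up.
- pack_lilac: bystander, loose: clear tub of six lilac wax cubes, 74 x 100 x 29 mm. Origin: centre of its underside, z up.
- mug: bystander, loose: white mug, 80 mm across and 90 mm tall, beside the till. Origin: centre of its underside, z up.
- candle_jar: bystander, loose: amber candle jar with a brass lid, 66 mm across and 85 mm tall. Origin: centre of its underside, z up.
- warmer_dish: bystander, loose: orange ceramic dish, 100 mm across and 45 mm tall. Origin: centre of its underside, z up.
- gift_box: bystander, loose: turquoise gift box, 70 x 70 x 85 mm. Origin: centre of its underside, z up.

How it is judged (in metres and radians):
At the end, for the whole second after the job is handed in: The catch is in by more than 4.5 mm of its 6 mm, the drawer stands out by more than 22 mm and is at rest, and every bystander is within 25 mm of where it started (value of joint catch above 0.0045 m and x of till_drawer in the frame of till below -0.022 m and linear speed of till_drawer below 0.02 m/s and distance of each of pack_yellow, pack_lilac, mug, candle_jar, warmer_dish, gift_box from where it was at the start of the episode below 0.025 m); the robot touches nothing.
It fails at once if the drawer was pulled or pushed by hand (over 3 N) (contact force between any of the fingers, the arm and till_drawer above 3 N).
It fails at once if a bystander was lifted, carried or shoved more than 25 mm (distance of any of pack_yellow, pack_lilac, mug, candle_jar, warmer_dish, gift_box from where it was at the start of the episode above 0.025 m).
It also fails if it takes over 51 s, if anything falls off the work surface, if the arm or the gripper's body presses on something with over 40 N, if the wrist force passes 120 N, or if a joint passes its speed limit or range.

## Working session

There is one attempt and no reset: what is moved stays moved. The work goes in short steps, each a Python script; the robot and the scene stay as the last script left them, time stands still between calls to the robot, and variables do not carry over. Pictures are saved under pics/ and viewed, at most 10 in all, crops included, and the job is handed in when it is done.

```bash
mkdir -p pics; cat > h.py <<'E'
from cell import arm, release, grab, kin, eyes, workorder, nets, readout
import numpy as np, cv2
def shot(n,f):
    im=eyes.get_image(n); cv2.imwrite('pics/'+f,im[:,:,::-1]); return im
def w(cam,p):
    return (np.array(eyes.camera_params(cam)["world_from_camera"])@np.r_[p,1])[:3]
def proj(cam,P):
    c=eyes.camera_params(cam);q=np.linalg.inv(np.array(c["world_from_camera"]))@np.r_[P,1]
    v=np.array(c["intrinsics"])@np.array([q[0],-q[1],-q[2]]);return v[:2]/v[2]
def back(cam,uv,z):
    c=eyes.camera_params(cam);T=np.array(c["world_from_camera"])
    d=np.linalg.inv(np.array(c["intrinsics"]))@np.r_[uv,1];d=T[:3,:3]@(d*[1,-1,-1]);o=T[:3,3]
    return o+d*(z-o[2])/d[2]
E
python3 - <<'E'
from h import *
for c in ["top","scene"]:
    shot(c,c+'0.png')
    for q in ["till_lid","till","pack_yellow","mug","candle_jar","gift_box","warmer_dish","pack_lilac"]:
        print(c,q,[(np.round(w(c,r["at"])),round(r["confidence"],2)) for r in nets.place_of(c,q)[:2]])
print(eyes.camera_params("top").keys(),readout.read_time_s(),readout.read_ee_rot())
E
```

```text
top till_lid [(array([567.,  78.,  99.]), 0.58), (array([591., 289.,  -6.]), 0.41)]
top till [(array([568.,  76.,   1.]), 0.89)]
top pack_yellow [(array([589., 287.,  -2.]), 0.96)]
top mug [(array([ 533., -123.,    2.]), 0.78)]
top candle_jar [(array([729., 110.,  -1.]), 0.61)]
top gift_box [(array([ 482., -456.,   -5.]), 0.6)]
top warmer_dish [(array([723.,  -3.,  -2.]), 0.9)]
top pack_lilac [(array([503., 452.,   3.]), 0.97)]
scene till_lid []
scene till [(array([565.,  77.,  -2.]), 0.75)]
scene pack_yellow [(array([590., 289.,  -2.]), 0.8)]
scene mug [(array([ 530., -121.,    1.]), 0.78)]
scene candle_jar [(array([726., 112.,  -6.]), 0.64)]
scene gift_box [(array([ 482., -459.,    1.]), 0.91)]
scene warmer_dish [(array([724.,  -5.,  -6.]), 0.6), (array([728., 111.,  -5.]), 0.4)]
scene pack_lilac [(array([496., 450.,   3.]), 0.76)]
dict_keys(['intrinsics', 'world_from_camera']) 0.9 [-3.14152028e+00 -3.11020023e-05  4.05747389e-01]
```

View pics/top0.png

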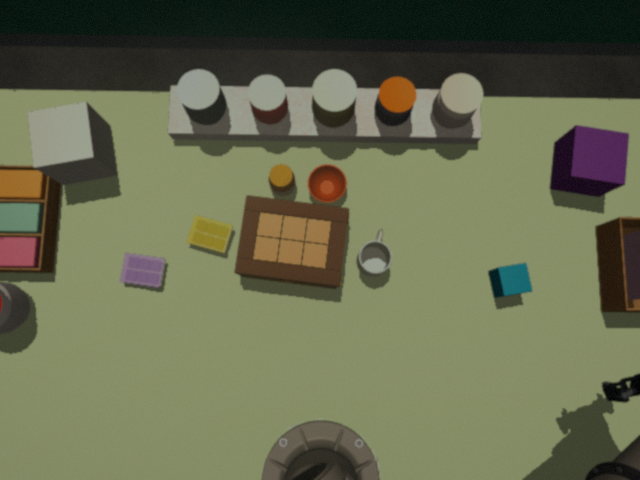

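View pics/scene0.png

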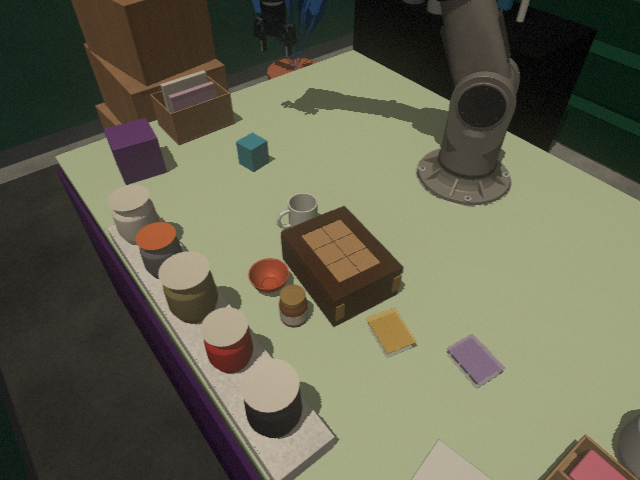

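The top view shows the till's inlay block spanning about (253–331, 213–268), turned slightly. The mug is at (375,257), the dish at (327,184) and the jar at (281,178), all lower than the lid. The networks' positions agree with this. Next I'll fit the inlay rectangle.

```bash
cat > fit.py <<'E'
from h import *
im=cv2.imread('pics/top0.png')
m=np.zeros(im.shape[:2],np.uint8); m[200:285,238:350]=((im[:,:,2]>150)&(im[:,:,1]<190))[200:285,238:350]*255
m=cv2.morphologyEx(m,cv2.MORPH_CLOSE,np.ones((5,5)))
c=max(cv2.findContours(m,0,2)[0],key=cv2.contourArea)
W=np.array([back("top",p,100)[:2] for p in c[:,0].astype(float)],np.float32)
r=cv2.minAreaRect(W); ctr=np.array(r[0]); B=cv2.boxPoints(r)
e=B-np.roll(B,1,0); e=e[np.argmax(np.hypot(*e.T))]; e=e*np.sign(e[1]); yaw=np.arctan2(-e[0],e[1])
R=np.array([[np.cos(yaw),-np.sin(yaw)],[np.sin(yaw),np.cos(yaw)]])
if __name__=="__main__":
    print(r,yaw)
    for x in(-29,29):
        for y in(-58,0,58):
            p=ctr+R@[x,y]; print(p.round(),proj("top",np.r_[p,100]).round(1), kin.ik(np.r_[p,128],[np.pi,0,yaw]) is not None)
    print(proj("scene",np.r_[ctr,100]))
E
python3 fit.py
```

```text
((567.465576171875, 77.11552429199219), (165.5225830078125, 107.33125305175781), 83.35623931884766) -0.115955494
[532.  23.] [314.4 254.6] True
[539.  80.] [290.2 251.5] True
[545. 138.] [265.9 248.4] True
[590.  16.] [317.6 230.7] True
[596.  74.] [293.5 227.6] True
[603. 131.] [269.4 224.5] True
[339.82077461 248.33860649]
```

The measured 165 x 107 mm plus about one pixel matches the expected 172 x 114 mm, and the centre agrees with the networks. Next I'll close the fingers, go over and feel each inlay.

```bash
cat > feel.py <<'E'
from fit import *
rot=[np.pi,0,yaw]
def press(x,y,ztop,zlow,f=12,speed=20):
    p=ctr+R@[x,y]
    arm.movel(np.r_[p,ztop],rot,speed=150)
    hit=arm.movel(np.r_[p,zlow],rot,speed=speed,f_stop=f)
    z=readout.read_ee_pos()[2]; F=readout.read_contact_force()
    print(x,y,hit,round(z,2),np.round(F,1),round(readout.read_time_s(),1),flush=True)
    arm.movel(np.r_[p,ztop],rot,speed=100)
    return z
E
python3 - <<'E'
from feel import *
grab()
print(readout.read_opening(),readout.read_time_s())
p=ctr+R@[-29,-58]
arm.move_to(np.r_[p,180],rot)
print(readout.read_ee_pos(),readout.read_time_s())
press(-29,-58,150,114)
E
```

```text
-0.3669480595811039 1.6667
[532.12200986  22.13232357 180.02731179] 4.15
-29 -58 True 125.07 [-2.8 -0.7 13.2] 5.7
```

```bash
python3 - <<'E'
from feel import *
for x,y in [(-29,0),(-29,58),(29,58),(29,0),(29,-58)]:
    if press(x,y,134,115)<122: break
p=readout.read_ee_pos()
print(p)
E
```

```text
-29 0 True 125.07 [-3.6 -0.3 12. ] 7.2
-29 58 True 125.08 [-3.3 -1.7 13. ] 8.6
29 58 True 119.05 [-2.3 -0.4  9.4] 10.1
[603.30773343 131.42246325 134.35866353]
```

The inlay at (+29, +58) gave 6.0 mm. I'll retreat and check the drawer.

```bash
python3 - <<'E'
from feel import *
p=readout.read_ee_pos(); arm.movel([p[0],p[1],260],rot)
arm.move_to([470,-250,300],rot)
shot("scene","scene1.png");shot("top","top1.png")
for c in("scene","top"):
    for q in ["till_drawer","till","pack_yellow","mug","candle_jar","gift_box","warmer_dish","pack_lilac"]:
        if c=="top" and q!="till_drawer": continue
        # newest picture of that camera
        print(c,q,[(np.round(w(c,r["at"])),round(r["confidence"],2)) for r in nets.place_of(c,q)[:1]])
print(readout.read_time_s(),readout.read_contact_force())
a=cv2.imread('pics/top0.png')[170:310,220:400];b=cv2.imread('pics/top1.png')[170:310,220:400]
cv2.imwrite('pics/cmp.png',cv2.resize(np.hstack([a,b]),None,fx=2.2,fy=2.2))
E
```

```text
scene till_drawer []
scene till [(array([566.,  73.,  -5.]), 0.65)]
scene pack_yellow [(array([724.,  -8.,  -4.]), 0.58)]
scene mug [(array([ 533., -121.,   -3.]), 0.95)]
scene candle_jar [(array([727., 108.,  -7.]), 0.57)]
scene gift_box [(array([ 481., -457.,   -1.]), 0.69)]
scene warmer_dish [(array([ 534., -124.,    1.]), 0.47)]
scene pack_lilac [(array([497., 449.,   1.]), 0.9)]
top till_drawer []
13.425 [ 0.04843083 -0.45786494  0.63710242]
```

View pics/cmp.png

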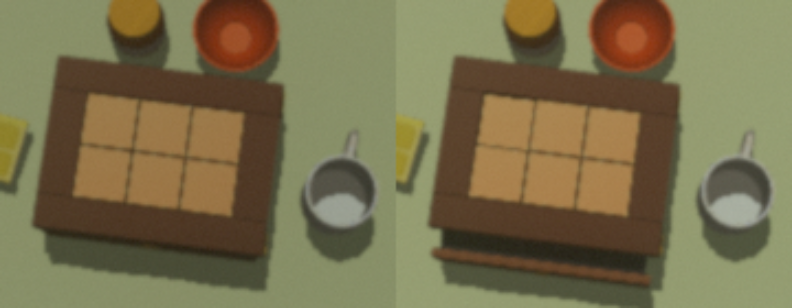

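The right half shows the drawer board standing out below the till, along (435,252)–(648,282). The jar, dish, mug and yellow tub have not moved, and the hand is clear.

```bash
python3 -c "
from cell import workorder
print(workorder.finish_job())"
```

```text
the job is handed in; nothing more can be done
None
```

The till is open: the catch was the inlay at (+29, +58) mm, it went in the full 6.0 mm, the top camera showed the drawer standing out with the nearby goods unmoved, and I handed the job in at about 13 s with the hand clear.

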